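Stopper the glue and hold the latched glue chest open

ROBOT

A 7-joint arm with a two-finger parallel gripper is mounted at the origin on the work surface. World frame = base frame: x ahead of the robot, y to its left, z up, the work surface at z = 0. Lengths are in mm, angles in rad, forces in N, time in s.
With the tool pointing down it reaches from about 400 to 875 mm from the base axis. Payload 4.4 kg.
Tool frame: the origin (TCP) lies at the very end of the fingers, on their centre line; the grasp point (between the pads) lies 19 mm behind it; y points along the fingers, x is the direction in which the jaws open and shut, and the axes are right-handed (so a half turn about y gives the same grasp; the last joint's range is limited). The gripper opens to 85 mm and grips with 20 to 120 N. Pads are 22 mm wide; open, the fingers measure 114 mm over their backs; the gripper's body (76 mm by 85 mm) begins 54 mm behind the grasp point. The pads swing forward as they close: fully open they stand 13 mm farther back than shut.
Start: joints at [1.149, 0.628, 0.038, 1.517, -0.027, 0.996, -0.02], TCP at [226.449, -609.293, 231.313] pointing down, gripper open.
Joint ranges: [-3.06, 3.06], [-0.37, 2.12], [-1.25, 1.32], [0.18, 2.47], [-1.1, 4.24], [0.23, 1.98], [-2.94, 2.94]. Speed limits (rad/s): [2.57, 2.57, 3.14, 3.14, 3.14, 3.14, 3.14].

INTERFACE

Orientations are given as [roll, pitch, yaw] about the fixed x, y, z axes, in that order (R = Rz(yaw) Ry(pitch) Rx(roll)).
In Python, from cell import readout, eyes, finish_job gives the robot as it stands. The module is installed in compiled form; this text tells all that it offers.
- The arm moves only by the tool apply_moves, never from a script. Its argument "commands" is a list that holds one entry, the list of rows, each a list of 6 numbers: the shift along the tool's x, y, z in units of 0.04 m (1.0 is 0.04 m), then the turn, a rotation vector about the tool's x, y, z in units of 5 degrees (1.0 is 5 degrees). A call has 1 to 8 rows; each row shifts and turns the pose as measured when the row begins, along the tool's axes as they then stand; what a row does not reach is not made up. A row lasts 1/12 s, in which the tool goes at most 41.7 mm and 7.16 degrees, less where a joint would pass 70% of its speed; a pose out of reach is approached as far as the arm can. A call with a number of a shift or a turn outside -1 to 1 is refused whole. A call with a gripper value outside its range is refused whole. "claw" is the finger opening in mm, from 0 to 85.4, set as the call begins (left out, the last holds). The fingers move at their own pace and stop on an object; the grip force is fixed at half the most. Time passes only in rows, so rows that do not move let the fingers close. It gives the time, the measured TCP pose, the force and the opening at its end, in the units of the state.
- readout.read_state(): the state, without advancing time (a new reading comes with each control period).
- eyes.get_image(name): name is "scene" or "side" or "wrist"; returns a dict with "image" (420x560x3 uint8, red, green, blue), "mtx" (3x3 intrinsics, pixels), "rvec" (rotation vector, rad) and "tvec" (3), from world to camera coordinates, as OpenCV has them. Camera axes: x right, y down, z forward; pixel columns grow to the right and rows downward; lengths in mm; the calibration is good to about 2 mm. A picture is of the moment at which its call begins. There is no depth.
- finish_job(): hands the job in, once; it reports no verdict.
The state is a dict: "clock": time; "qpos": joint angles; "qd": joint speeds; "tau": joint torques, N m; "eef_pos": TCP position; "tool_rot": TCP orientation; "force": force on the tool from outside, world axes, zero at the start; "torque": the same for the moment, N m; "width": finger opening in mm.
Only numpy, scipy, OpenCV 4.12 (cv2) and the standard library are available. Lean on these libraries where they do the work, as an engineer would, in place of code of your own. Each camera call takes 0.05 s, during which the arm holds its last target. There are 200 camera calls.

TASK

I want to put this glue away: first set the red stopper fully down into the neck of the open white bottle, leaving the bottle standing upright. Then, before sliding the latch, tug the chest's lid upward by its black latch handle to learn whether it is caught; if it is, slide the handle across to the other end of its travel to release it. Lift the lid at least 50 degrees open and finish still holding it up with the gripper, without pushing the other things on the bench about.

Things in the scene. Friction and masses are not known exactly. Their poses are not given: they have to be found in the camera images.
- stopper_mid (a point): Centre (26.5 mm above the foot) of the red stopper, 53 mm tall, 30 g, upright in the block's hole; z up along it. From the foot: tapered plug 24 mm long, 18 mm across at the foot to 26 mm; flange 38 mm across, 5 mm thick; round grip head 24 mm across, 24 mm tall, its middle 14.5 mm above this point. Seated (flange on the rim), this point is 2.5 mm above the mouth.
- bottle_mouth (a point): Centre of the open mouth, at rim height, of the white plastic glue bottle with a green band; 112 mm tall, body 64 mm across, neck 42 mm across outside, straight bore 30 mm wide and 32 mm deep. z points up. The bottle stands loose, about 0.3 to 0.6 kg.
- block: Light wooden block, fixed, 75 x 75 x 35 mm, with a vertical 31 mm through hole at its centre holding the stopper. Origin: centre of its underside.
- lid: Yellow lid of the blue chest, plate 182 x 222 x 8 mm, 0.35 to 0.5 kg. Origin on the hinge line, mid far side, level with the lid's underside (100 mm above the bench when shut); x runs from front edge to hinge, y along the hinge, z out of its top. The chest (180 x 220 x 100 mm) is fixed; its yaw is that of this body with the lid shut.
- lid_angle (a joint): Opening angle of the lid, rad: 0 shut, grows as its front edge (nearest the robot) rises, stop at 1.3. It falls shut if let go. If the latch is caught the lid rises only about 0.02 to 0.03 rad (4 mm at the handle), then stops firmly; if not caught it lifts with 2 to 8 N.
- latch (a joint): Position of the sliding latch handle, m, along the lid's +y: 0 to 0.030, starting at 0 to 0.003. It stays where left and slides with 2 to 3 N when the lid is not pulled up. A tongue hidden under the lid is caught at the 0 end or at the 0.030 end, never both, and always in mid travel; which end is caught varies and cannot be seen. Within 6 mm of the other end the lid is free.
- latch_grip (a point): Centre of the latch handle's black grip, on the lid near its front edge: round bar 24 mm in diameter, 26 mm long along the lid's y, on a 14 mm stem. Pinch its two flat ends (fingers closing along y); it turns between the pads as the lid swings. Centre 32 mm above the lid's top, 140 mm above the bench when shut; in the lid's frame x -155, z 40, y -15 mm + latch value. Axes as the lid's.
- battery: Bystander: black and red cordless-tool battery, 75 x 110 x 63 mm, standing on the bench; origin at centre of its underside.
- screwdriver: Bystander: screwdriver lying on the bench, about 200 mm long.
- offcut: Bystander: brown wooden offcut, 60 x 100 x 30 mm; origin at the centre of its underside.
- dye: Bystander: small closed yellow bottle with red cap, 48 mm across, 120 mm tall; origin at the centre of its underside.
There are look-alikes about, which are no part of the job. There is more than one size of the part that bears stopper_mid; the job needs the middle-sized.

How it is judged:
By the outcome, as a careful person would: the job done as asked, in the order asked, and still so for the second after the job is handed in, while the arm keeps its last pose, push and grip.
It also fails if it takes over 54 s, if anything falls off the work surface, if the arm or the gripper's body presses on something with over 40 N, if the wrist force passes 120 N, or if a joint passes its speed limit or range.

## Working session

There is one attempt and no reset: what is moved stays moved. The work goes in short steps, Python scripts to look and compute and a tool call to move; the robot and the scene stay as the last step left them, time stands still between calls to the robot, and variables do not carry over. Pictures are saved under pics/ and viewed, about 8 in all and at most 12, crops included, and the job is handed in when it is done.

Besides the shell and the picture viewer there is one more tool, called after "Call:" by a JSON object that holds its "api" and its "payload", one argument or row to a line. apply_moves: Moves the arm, as the interface text tells. Shifts and turns lie within -1 to 1; 1 stands for 0.04 m of shift or 5 degrees of turn. Its arguments: {"type":"object","properties":{"commands":{"type":"array"},"claw":{"type":"number"}},"required":["commands"]}

```bash
mkdir -p pics
cat > h.py <<'E'
import numpy as np, cv2
from cell import readout, eyes, finish_job
from scipy.spatial.transform import Rotation as R
def cam(n):
    d=eyes.get_image(n); d={k:np.array(v) for k,v in d.items()}
    d['R']=cv2.Rodrigues(d['rvec'].astype(float))[0]; d['t']=d['tvec'].astype(float).ravel(); return d
def save(d,f): cv2.imwrite('pics/'+f,cv2.cvtColor(d['image'],cv2.COLOR_RGB2BGR))
def ray(d,u,v):
    r=d['R'].T@np.linalg.inv(d['mtx'])@np.array([u,v,1.]); return -d['R'].T@d['t'], r/np.linalg.norm(r)
def onz(d,u,v,z):
    o,r=ray(d,u,v); return o+r*(z-o[2])/r[2]
def proj(d,p):
    return cv2.projectPoints(np.array(p,float).reshape(-1,1,3),d['rvec'].astype(float),d['t'],d['mtx'].astype(float),None)[0].reshape(-1,2)
def tri(*obs):
    A=np.zeros((3,3));b=np.zeros(3)
    for d,u,v in obs:
        o,r=ray(d,u,v);P=np.eye(3)-np.outer(r,r);A+=P;b+=P@o
    return np.linalg.solve(A,b)
def st():
    s=readout.read_state(); return s
E
python3 - <<'E'
from h import *
import pickle
D={n:cam(n) for n in('scene','side','wrist')}
pickle.dump(D,open('d0.pkl','wb'))
for n in D: save(D[n],n+'0.png'); print(n,-D[n]['R'].T@D[n]['t'],D[n]['R'][2])
s=st();print({k:np.round(s[k],3) for k in s})
E
```

```text
scene [1037.65987922 -818.40709243  750.50066184] [-0.47155013  0.64955122 -0.59642576]
side [176.73605449 405.69918361 907.64461117] [ 0.37863204 -0.51141947 -0.77141941]
wrist [ 302.26503225 -580.8444402   373.31426978] [-0.29758975 -0.10940589 -0.94840429]
{'clock': np.float64(0.15), 'qpos': array([ 1.149,  0.629,  0.038,  1.518, -0.027,  0.996, -0.02 ]), 'qd': array([ 0.001, -0.002,  0.001, -0.004, -0.   ,  0.001,  0.001]), 'tau': array([ 2.0000e-03, -5.6379e+01,  1.2280e+00, -1.9365e+01,  1.1000e-02,
        7.0000e-03, -0.0000e+00]), 'eef_pos': array([ 226.282, -608.831,  230.569]), 'tool_rot': array([-1.571e+00,  1.000e-03, -1.215e+00]), 'force': array([ 0.309, -0.599, -0.315]), 'torque': array([-0.021, -0.043,  0.012]), 'width': np.float64(85.458)}
```

View pics/scene0.png

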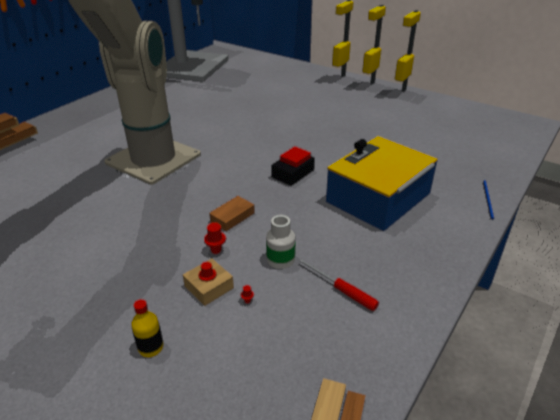

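View pics/side0.png

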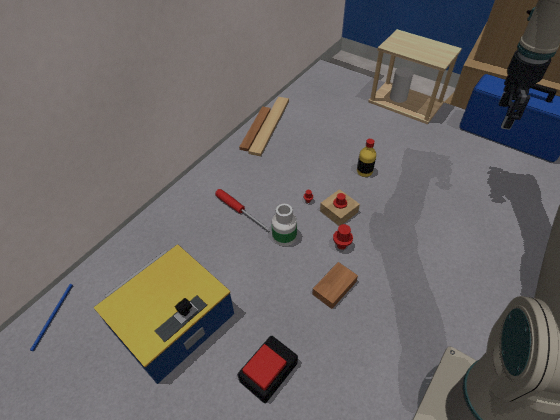

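The scene view shows three red stoppers: a large one loose at (215,237), one in the wooden block at (207,271) and a small one loose at (247,294). In the side view they are at (343,236), (341,200) and (308,196). The one in the block fits: it is the middle size and sits upright in the block's hole. The bottle mouth is at scene (281,222) and side (284,211), and the latch handle at scene (360,147) and side (184,307). I'll confirm this in one enlarged crop.

Run:
```python
from h import *
import pickle
D=pickle.load(open('d0.pkl','rb'))
def crop(n,x,y,w,h,k): 
    return cv2.resize(cv2.cvtColor(D[n]['image'],cv2.COLOR_RGB2BGR)[y:y+h,x:x+w],None,fx=k,fy=k,interpolation=cv2.INTER_CUBIC)
a=np.hstack([crop('scene',180,205,130,100,3),crop('side',265,165,130,100,3)])
b=np.hstack([crop('scene',320,130,130,100,3),crop('side',90,240,150,100,3)[:, :390]])
cv2.imwrite('pics/crop1.png',np.vstack([a,b]))
for n in('scene','side'):
    hsv=cv2.cvtColor(D[n]['image'],cv2.COLOR_RGB2HSV)
    m=(((hsv[...,0]<6)|(hsv[...,0]>174))&(hsv[...,1]>180)&(hsv[...,2]>70)).astype(np.uint8)
    c,l,s,ce=cv2.connectedComponentsWithStats(m)
    print(n,[(s[i].tolist(),ce[i].round(1).tolist()) for i in range(1,c) if s[i,4]>30])
```

```text
scene [([281, 147, 29, 19, 329], [295.4, 155.5]), ([205, 222, 21, 31, 395], [214.4, 236.0]), ([199, 262, 17, 19, 227], [206.8, 271.8]), ([334, 279, 44, 31, 479], [356.3, 293.9]), ([241, 286, 12, 16, 131], [246.8, 293.5]), ([134, 300, 13, 13, 134], [140.1, 306.0])]
side [([367, 139, 7, 9, 50], [370.0, 142.6]), ([216, 189, 28, 24, 243], [229.1, 200.2]), ([304, 190, 9, 11, 64], [308.1, 195.4]), ([334, 193, 13, 15, 139], [340.2, 201.0]), ([334, 225, 19, 22, 297], [343.0, 235.9]), ([242, 344, 44, 46, 1071], [263.9, 366.4])]
```

View pics/crop1.png

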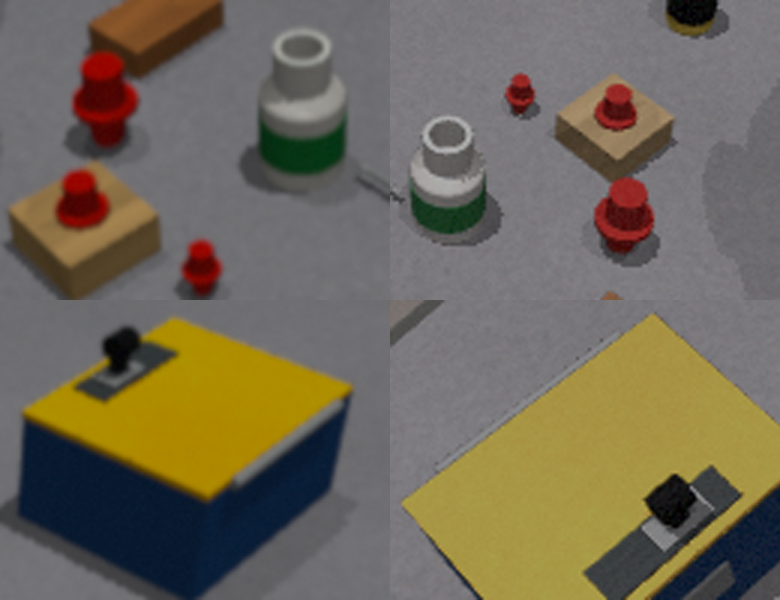

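The crop confirms it: the middle stopper sits in the block's hole, with the large one and the small one loose beside it. The bottle mouth centre is at scene (281,220) and side (284,209). The latch grip and the lid corners are clear in both views.

Run:
```python
from h import *
import pickle
D=pickle.load(open('d0.pkl','rb'));S,T=D['scene'],D['side']
def two(name,a,b,z):
    print(name,'tri',tri((S,*a),(T,*b)).round(1),'S',onz(S,*a,z).round(1),'T',onz(T,*b,z).round(1))
two('headtop',(206.3,265),(341.3,196),64)
two('flange',(207.3,274.7),(340.7,202),40)
two('mouth',(280.7,220.3),(284,209.3),112)
two('grip',(360.5,144),(184,306.7),140)
LS=[(378.3,136),(437.3,159.3),(390.3,195.7),(328,166.7)]
# scene order: top=?, match via z=108 plane
PS=np.array([onz(S,*p,108) for p in LS]);print(PS.round(1))
PT=np.array([onz(T,*p,108) for p in [(178,248),(230,290),(150,360),(97,309)]]);print(PT.round(1))
# block via wood colour contour
def bl(n,d):
    hsv=cv2.cvtColor(d['image'],cv2.COLOR_RGB2HSV)
    m=cv2.inRange(d['image'],(255,255,0),(255,255,255))*0
    # yellow lid
    m=cv2.inRange(hsv,(22,150,90),(32,255,255))
    cs=cv2.findContours(m,cv2.RETR_EXTERNAL,cv2.CHAIN_APPROX_NONE)[0];c=max(cs,key=cv2.contourArea)
    h=cv2.convexHull(c);q=cv2.approxPolyDP(h,8,True).reshape(-1,2);print(n,'lid poly',q.tolist())
    P=np.array([onz(d,*p,108) for p in h.reshape(-1,2)])[:,:2].astype(np.float32)
    print(n,'lid rect',cv2.minAreaRect(P))
bl('scene',S);bl('side',T)
for n,d in(('scene',S),('side',T),('wrist',D['wrist'])):
    print(n,proj(d,[[0,0,0]]))
```

```text
headtop tri [ 490.3 -304.7   63.1] S [ 491.4 -305.2   64. ] T [ 489.7 -304.2   64. ]
flange tri [ 490.6 -306.2   37.2] S [ 493.5 -307.9   40. ] T [ 489.1 -304.5   40. ]
mouth tri [ 566.2 -147.2  111.3] S [ 566.8 -147.8  112. ] T [ 565.7 -146.8  112. ]
grip tri [573.  195.2 139.4] S [574.1 195.1 140. ] T [571.8 194.9 140. ]
[[569.1 315.4 108. ]
 [746.  286.5 108. ]
 [716.7  72.2 108. ]
 [536.8 100.4 108. ]]
[[702.8  84.3 108. ]
 [534.3 101.1 108. ]
 [564.2 306.1 108. ]
 [734.1 293.4 108. ]]
scene lid poly [[328, 168], [377, 136], [436, 158], [390, 195]]
scene lid rect ((639.5165405273438, 192.32275390625), (224.42538452148438, 183.43357849121094), 81.69589233398438)
side lid poly [[178, 245], [229, 291], [143, 365], [95, 308]]
side lid rect ((637.21240234375, 199.5606689453125), (220.1640167236328, 181.57179260253906), 81.5842056274414)
scene [[153.79217242 158.73464116]]
side [[477.66723856 415.92362333]]
wrist [[-357.56953999  167.08957065]]
```

Run:
```python
from h import *
import pickle
D=pickle.load(open('d0.pkl','rb'));S,T=D['scene'],D['side']
def two(n,a,b): print(n,tri((S,*a),(T,*b)).round(0))
two('bigstop head',(214,229),(344.5,231)); two('small',(247,291),(308,194)); two('offcut',(232,210),(337,282)); two('batt top',(295,156),(264,366)); two('dye cap',(140,306),(370,142))
# block top corners
for u,v in [(0,0)]: pass
SB=[(180+10/3,205+213/3),(180+94/3,205+163/3),(180+160/3,205+225/3),(180+70/3,205+263/3)]
TB=[(265+(556-390)/3,165+125/3),(265+(615-390)/3,165+75/3),(265+(674-390)/3,165+120/3),(265+(617-390)/3,165+160/3)]
for d,Q in((S,SB),(T,TB)):
    P=np.array([onz(d,*p,35) for p in Q]);print(P.round(1).tolist(),P.mean(0).round(1))
s=st();d=np.array([490.4,-304.8,140])-s['eef_pos'];Rm=R.from_euler('xyz',s['tool_rot']).as_matrix();print(d, (Rm.T@d)/40,Rm.round(3))
```

```text
bigstop head [ 426. -207.   63.]
small [ 583. -289.   29.]
offcut [377. -91.  24.]
batt top [391. 176.  54.]
dye cap [ 506. -485.  114.]
[[451.3, -335.6, 35.0], [465.3, -264.0, 35.0], [544.0, -285.4, 35.0], [517.3, -347.1, 35.0]] [ 494.5 -308.    35. ]
[[527.8, -263.2, 35.0], [514.7, -346.2, 35.0], [443.3, -328.0, 35.0], [462.4, -258.7, 35.0]] [ 487. -299.   35.]
[264.11813948 304.03090328 -90.56892374] [-4.82100035  2.27120064  8.83725343] [[ 0.348 -0.001  0.937]
 [-0.937  0.001  0.348]
 [-0.001 -1.    -0.   ]]
```

Call:
{"api": "apply_moves", "payload": {
  "commands": [
    [[-0.5,0.2,0.9,0,-0.9,0],[-0.5,0.2,0.9,0,0,0],[-0.5,0.2,0.9,0,0,0],[-0.5,0.2,0.9,0,0,0],[-0.5,0.2,0.9,0,0,0],[-0.5,0.2,0.9,0,0,0],[-0.5,0.2,0.9,0,0,0],[-0.5,0.2,0.9,0,0,0]]
  ],
  "claw": 60
}}

```text
clock: 0.82
eef_pos: [415.2, -353.9, 163.0]
tool_rot: [-1.579, -0.006, -1.155]
force: [0.8, -0.9, -0.2]
width: 60.1
```

```bash
cat > go.py <<'E'
from h import *
import sys
def go(t,yaw=None,s=None):
    s=st();Rm=R.from_euler('xyz',s['tool_rot']).as_matrix()
    print('t',round(float(s['clock']),2),'pos',np.round(s['eef_pos'],1),'rpy',np.degrees(s['tool_rot']).round(1),'F',np.round(s['force'],1),'w',round(float(s['width']),1),'q7',round(s['qpos'][6],2))
    print('shift units',((Rm.T@(np.array(t)-s['eef_pos']))/40).round(2))
    if yaw is not None:
        G=R.from_euler('xyz',[-90,0,yaw],degrees=True).as_matrix()
        print('turn units',(np.degrees(R.from_matrix(Rm.T@G).as_rotvec())/5).round(2))
if __name__=='__main__':
    a=list(map(float,sys.argv[1:])); go(a[:3],a[3] if len(a)>3 else None)
E
python3 go.py 490.4 -304.8 140 -32
```

```text
t 0.82 pos [ 415.2 -353.9  163. ] rpy [-90.5  -0.3 -66.2] F [ 0.8 -0.9 -0.2] w 60.1 q7 -0.49
shift units [-0.37  0.55  2.22]
turn units [ 0.12 -6.84  0.03]
```

Call:
{"api": "apply_moves", "payload": {
  "commands": [
    [[-0.1,0.2,0.75,0.1,-0.5,0],[-0.1,0.2,0.75,0,-0.5,0],[-0.15,0.1,0.6,0,-0.5,0],[0,0,0,0,-1,0],[0,0,0,0,-1,0],[0,0,0,0,-1,0],[0,0,0,0,-1,0],[0,0,0,0,-1,0]]
  ]
}}

```text
clock: 1.48
eef_pos: [494.9, -284.0, 137.6]
tool_rot: [-1.565, 0.002, -0.54]
force: [0.2, -0.0, -0.8]
width: 59.8
```

```bash
python3 - <<'E'
from h import *
import pickle
d=cam('wrist');pickle.dump(d,open('w1.pkl','wb'));save(d,'w1.png')
print(proj(d,[[490.4,-304.8,64],[490.4,-304.8,40]]).round(1))
E
python3 go.py 490.4 -304.8 42 -32
```

```text
[[296.2 254.6]
 [295.3 239.9]]
t 1.53 pos [ 494.7 -284.1  137.6] rpy [-89.7   0.1 -30.7] F [-0.5  0.5 -0.3] w 59.8 q7 -0.18
shift units [ 0.18  2.39 -0.51]
turn units [-0.06  0.26 -0.03]
```

View pics/w1.png

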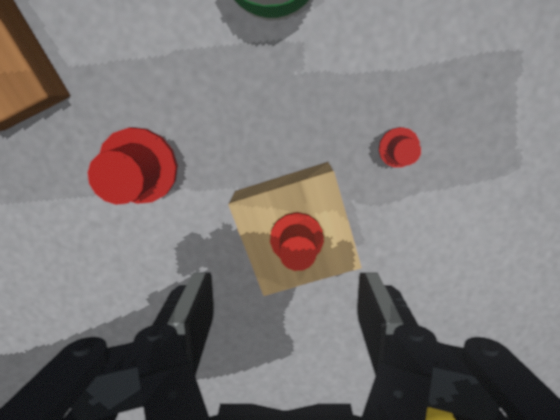

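The wrist view shows the stopper head top at (297,254) and its flange at (297,240), within 1.5 px of the predicted (296,255) and (295,240). The position is confirmed.

Call:
{"api": "apply_moves", "payload": {
  "commands": [
    [[0.1,0.3,-0.25,0,0.25,0],[0.1,0.3,-0.25,0,0,0],[0,0.4,0,0,0,0],[0,0.4,0,0,0,0],[0,0.35,0,0,0,0],[0,0.2,0,0,0,0],[0,0,0,0,0,0]]
  ],
  "claw": 50
}}

```text
clock: 2.12
eef_pos: [487.1, -313.9, 50.1]
tool_rot: [-1.57, 0.004, -0.581]
force: [-0.6, -0.0, 0.3]
width: 50.1
```

```bash
python3 go.py 490.4 -304.8 42 -32
```

```text
t 2.12 pos [ 487.1 -313.9   50.1] rpy [-90.    0.2 -33.3] F [-0.6 -0.   0.3] w 50.1 q7 -0.19
shift units [-0.05  0.2   0.24]
turn units [-0.01 -0.25 -0.05]
```

Call:
{"api": "apply_moves", "payload": {
  "commands": [
    [[-0.05,0,0.24,0,0,0],[0,0.2,0,0,0,0],[0,0,0,0,0,0]]
  ]
}}

```text
clock: 2.37
eef_pos: [490.0, -305.5, 40.6]
tool_rot: [-1.571, 0.005, -0.585]
force: [0.8, 0.1, 0.1]
width: 50.2
```

```bash
python3 go.py 490.4 -304.8 42 -32
```

```text
t 2.37 pos [ 490.  -305.5   40.6] rpy [-90.    0.3 -33.5] F [0.8 0.1 0.1] w 50.2 q7 -0.21
shift units [-0.   -0.03  0.02]
turn units [ 0.01 -0.3  -0.06]
```

Call:
{"api": "apply_moves", "payload": {
  "commands": [
    [[0,-0.05,0,0,0,0],[0,0,0,0,0,0],[0,0,0,0,0,0],[0,0,0,0,0,0],[0,0,0,0,0,0],[0,0,0,0,0,0]]
  ],
  "claw": 10
}}

```text
clock: 2.87
eef_pos: [492.1, -305.7, 45.3]
tool_rot: [-1.571, 0.0, -0.584]
force: [1.0, -0.0, -0.2]
width: 21.9
```

```bash
python3 go.py 490.4 -304.8 180 -32
```

```text
t 2.87 pos [ 492.1 -305.7   45.3] rpy [-90.    0.  -33.4] F [ 1.  -0.  -0.2] w 21.9 q7 -0.21
shift units [-0.05 -3.37 -0.  ]
turn units [ 0.   -0.29 -0.  ]
```

Call:
{"api": "apply_moves", "payload": {
  "commands": [
    [[0,-0.3,0,0,0,0],[0,-0.5,0,0,0,0],[0,-0.5,0,0,0,0],[0,-0.5,0,0,0,0],[0,-0.5,0,0,0,0],[0,-0.5,0,0,0,0],[0,-0.5,0,0,0,0],[0,-0.1,0,0,0,0]]
  ]
}}

```text
clock: 3.53
eef_pos: [490.7, -305.3, 191.3]
tool_rot: [-1.571, 0.002, -0.584]
force: [1.0, -0.6, -0.1]
width: 21.7
```

```bash
python3 go.py 566.2 -147.3 175 -32
python3 - <<'E'
from h import *
ds=[cam('scene'),cam('side'),cam('wrist')]
p=st()['eef_pos']
out=[]
for d in ds:
    u,v=proj(d,[p])[0]; u=int(np.clip(u,45,515));v=int(np.clip(v,45,375));print(u,v)
    im=cv2.cvtColor(d['image'],cv2.COLOR_RGB2BGR)[v-45:v+45,u-45:u+45]; out.append(cv2.resize(im,(260,260),interpolation=cv2.INTER_CUBIC))
cv2.imwrite('pics/held.png',np.hstack(out))
E
```

```text
t 3.53 pos [ 490.7 -305.3  191.3] rpy [-90.    0.1 -33.5] F [ 1.  -0.6 -0.1] w 21.7 q7 -0.18
shift units [-0.6   0.41  4.34]
turn units [ 0.   -0.29 -0.03]
199 216
346 162
282 282
```

View pics/held.png

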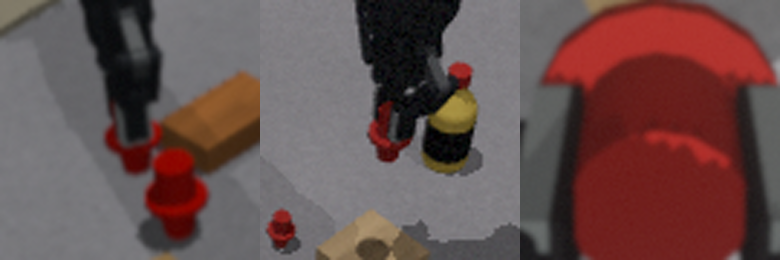

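The stopper is held upright in the jaws with its flange just below the fingertips, and the block's hole is empty. The three crops centre on scene (199,216), side (346,162) and wrist (282,282). Next I move over the bottle.

Call:
{"api": "apply_moves", "payload": {
  "commands": [
    [[-0.1,0,0.4,0,0,0],[-0.1,0,0.7,0,0,0],[-0.1,0,0.7,0,0,0],[-0.1,0,0.7,0,0,0],[-0.1,0,0.7,0,0,0],[-0.1,0,0.4,0,0,0],[0,0,0.1,0,0,0],[0,0,0,0,0,0]]
  ]
}}

```text
clock: 4.35
eef_pos: [544.1, -162.7, 175.1]
tool_rot: [-1.579, 0.029, -0.59]
force: [0.3, -0.1, -0.1]
width: 22.0
```

```bash
python3 go.py 566.2 -147.3 175
```

```text
t 4.35 pos [ 544.1 -162.7  175.1] rpy [-90.5   1.7 -33.8] F [ 0.3 -0.1 -0.1] w 22.0 q7 -0.44
shift units [ 0.25 -0.01  0.63]
```

Call:
{"api": "apply_moves", "payload": {
  "commands": [
    [[0.1,0,0.3,0,0,0],[0.1,0,0.3,0,0,0],[0,0,0,0,0,0]]
  ]
}}

```text
clock: 4.6
eef_pos: [563.5, -149.1, 172.6]
tool_rot: [-1.582, 0.032, -0.594]
force: [-0.1, 0.0, -0.3]
width: 21.8
```

```bash
python3 go.py 566.2 -147.3 175 -33
```

```text
t 4.6 pos [ 563.5 -149.1  172.6] rpy [-90.7   1.8 -34. ] F [-0.1  0.  -0.3] w 21.8 q7 -0.47
shift units [ 0.03 -0.06  0.07]
turn units [ 0.13 -0.21 -0.37]
```

Call:
{"api": "apply_moves", "payload": {
  "commands": [
    [[0.03,0,0.07,0.13,-0.2,-0.37],[0,0,0,0,0,0]]
  ]
}}

```text
clock: 4.77
eef_pos: [566.8, -148.9, 171.8]
tool_rot: [-1.571, -0.001, -0.578]
force: [0.0, -0.4, 0.3]
width: 21.6
```

```bash
python3 go.py 566.2 -147.3 150 -33
python3 - <<'E'
from h import *
p=st()['eef_pos'];out=[]
for n in('scene','side'):
    d=cam(n);im=cv2.cvtColor(d['image'],cv2.COLOR_RGB2BGR)
    u,v=proj(d,[[566.2,-147.3,112]])[0].round().astype(int);print(n,u,v,'foot pred',proj(d,[[p[0],p[1],p[2]-34.3]]).round(1),'mouth',proj(d,[[566.2,-147.3,112]]).round(1))
    out.append(cv2.resize(im[v-55:v+35,u-45:u+45],(390,390),interpolation=cv2.INTER_CUBIC))
cv2.imwrite('pics/above.png',np.hstack(out))
E
```

```text
t 4.77 pos [ 566.8 -148.9  171.8] rpy [-90.   -0.1 -33.1] F [ 0.  -0.4  0.3] w 21.6 q7 -0.47
shift units [-0.04  0.55  0.03]
turn units [ 0.   -0.02  0.01]
scene 281 220 foot pred [[280.3 210.9]] mouth [[280.6 220.1]]
side 284 209 foot pred [[284.1 201.7]] mouth [[284.  209.1]]
```

View pics/above.png

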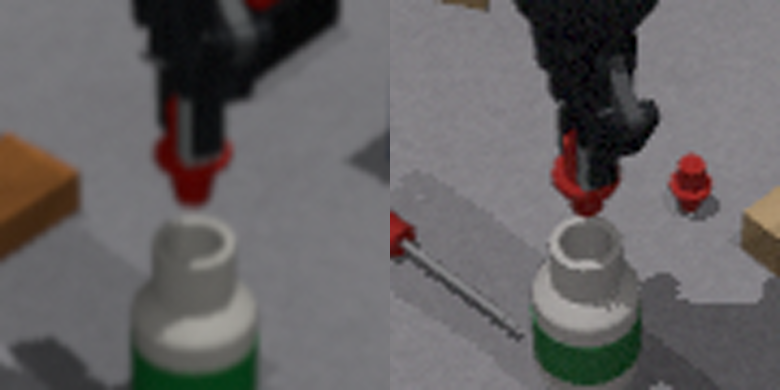

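The plug hangs centred over the mouth in both views: crop x 193 against 196 in the scene, and 586 against 586 in the side. I'll lower it now.

Call:
{"api": "apply_moves", "payload": {
  "commands": [
    [[0,0.2,0.03,0,0,0],[0,0.25,0,0,0,0],[0,0.25,0,0,0,0],[0,0.15,0,0,0,0],[0,0.1,0,0,0,0],[0,0,0,0,0,0]]
  ]
}}

```text
clock: 5.37
eef_pos: [566.7, -151.2, 129.3]
tool_rot: [-1.574, 0.002, -0.584]
force: [0.3, 1.3, 0.5]
width: 21.5
```

```bash
python3 go.py 566.2 -147.3 122.3 -33
```

```text
t 5.37 pos [ 566.7 -151.2  129.3] rpy [-90.2   0.1 -33.5] F [0.3 1.3 0.5] w 21.5 q7 -0.48
shift units [-0.06  0.17  0.08]
turn units [ 0.03 -0.09 -0.02]
```

Call:
{"api": "apply_moves", "payload": {
  "commands": [
    [[-0.05,0,0.1,0,0,0],[0,0.1,0,0,0,0],[0,0.1,0,0,0,0],[0,0,0,0,0,0]]
  ]
}}

```text
clock: 5.7
eef_pos: [567.7, -146.5, 120.7]
tool_rot: [-1.574, 0.001, -0.584]
force: [-0.8, -0.3, -0.8]
width: 21.7
```

```bash
python3 go.py 566.2 -147.3 122.3 -33
```

```text
t 5.7 pos [ 567.7 -146.5  120.7] rpy [-90.2   0.1 -33.5] F [-0.8 -0.3 -0.8] w 21.7 q7 -0.49
shift units [-0.02 -0.04 -0.04]
turn units [ 0.04 -0.09 -0.01]
```

Call:
{"api": "apply_moves", "payload": {
  "commands": [
    [[0,0.06,0,0,0,0],[0,0,0,0,0,0]]
  ]
}}

```text
clock: 5.87
eef_pos: [568.4, -146.8, 121.3]
tool_rot: [-1.574, -0.001, -0.584]
force: [-0.1, 0.3, 0.2]
width: 21.5
```

Call:
{"api": "apply_moves", "payload": {
  "commands": [
    [[0,0.06,0,0,0,0],[0,0,0,0,0,0]]
  ]
}}

```text
clock: 6.03
eef_pos: [568.4, -147.2, 121.0]
tool_rot: [-1.574, -0.002, -0.585]
force: [-0.1, 0.8, -0.7]
width: 22.0
```

Call:
{"api": "apply_moves", "payload": {
  "commands": [
    [[0,0.12,0,0,0,0],[0,0.12,0,0,0,0]]
  ]
}}

```text
clock: 6.2
eef_pos: [570.2, -147.6, 120.4]
tool_rot: [-1.573, -0.007, -0.585]
force: [-13.0, 3.9, 48.8]
width: 22.2
```

Call:
{"api": "apply_moves", "payload": {
  "commands": [
    [[0,-0.04,0,0,0,0],[0,0,0,0,0,0]]
  ]
}}

```text
clock: 6.37
eef_pos: [570.4, -147.6, 124.8]
tool_rot: [-1.572, -0.01, -0.586]
force: [-0.9, -0.6, -0.3]
width: 21.8
```

Call:
{"api": "apply_moves", "payload": {
  "commands": [
    [[0,0,0,0,0,0],[0,0,0,0,0,0],[0,0,0,0,0,0],[0,0,0,0,0,0]]
  ],
  "claw": 50
}}

```text
clock: 6.7
eef_pos: [570.6, -147.7, 123.0]
tool_rot: [-1.572, -0.01, -0.586]
force: [0.0, -0.9, -0.4]
width: 50.1
```

```bash
python3 go.py 566.2 -147.3 230 -33
```

```text
t 6.7 pos [ 570.6 -147.7  123. ] rpy [-90.1  -0.6 -33.6] F [ 0.  -0.9 -0.4] w 50.1 q7 -0.49
shift units [-0.07 -2.67 -0.06]
turn units [ 0.02 -0.11  0.11]
```

Raise straight up, then look.

Call:
{"api": "apply_moves", "payload": {
  "commands": [
    [[0,-0.2,0,0,0,0],[0,-0.4,0,0,0,0],[0,-0.6,0,0,0,0],[0,-0.7,0,0,0,0],[0,-0.7,0,0,0,0],[0,-0.2,0,0,0,0],[0,0,0,0,0,0]]
  ],
  "claw": 60
}}

```text
clock: 7.28
eef_pos: [568.5, -146.5, 237.6]
tool_rot: [-1.574, -0.003, -0.585]
force: [0.9, -0.7, 0.1]
width: 60.2
```

```bash
python3 - <<'E'
from h import *
out=[]
for n in('scene','side'):
    d=cam(n);im=cv2.cvtColor(d['image'],cv2.COLOR_RGB2BGR)
    u,v=proj(d,[[566.2,-147.3,112]])[0].round().astype(int)
    print(n,u,v,'mouth,flangetop,headtop',proj(d,[[566.2,-147.3,112],[566.2,-147.3,117],[566.2,-147.3,141]]).round(1).tolist())
    out.append(cv2.resize(im[v-45:v+45,u-45:u+45],(390,390),interpolation=cv2.INTER_CUBIC))
cv2.imwrite('pics/seated.png',np.hstack(out))
E
python3 go.py 573 195 200 81.6
```

```text
scene 281 220 mouth,flangetop,headtop [[280.6, 220.1], [280.6, 218.2], [280.5, 209.1]]
side 284 209 mouth,flangetop,headtop [[284.0, 209.1], [284.0, 207.8], [283.9, 201.3]]
t 7.38 pos [ 567.6 -146.3  235.6] rpy [-90.3  -0.  -33.5] F [ 0.3 -0.1 -1.1] w 60.0 q7 -0.47
shift units [-4.6   0.86  7.19]
turn units [  0.03 -23.03  -0.05]
```

View pics/seated.png

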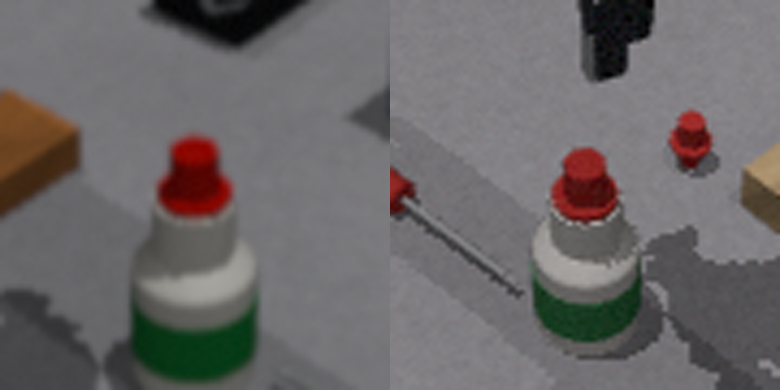

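The stopper is seated: the flange sits on the rim in both views, the head top is at scene (281,208.5) against a predicted (280.5,209), and the bottle is upright. Next is the latch.

Call:
{"api": "apply_moves", "payload": {
  "commands": [
    [[-0.3,0,0.5,0,0,0],[-0.6,0,0.9,0,0,0],[-0.6,0,0.9,0,0,0],[-0.6,0,0.9,0,0,0],[-0.6,0,0.9,0,0,0],[-0.6,0,0.9,0,0,0],[-0.6,0,0.9,0,0,0],[-0.5,0,0.8,0,0,0]]
  ]
}}

```text
clock: 8.05
eef_pos: [564.6, 160.7, 218.1]
tool_rot: [-1.598, 0.013, -0.61]
force: [1.8, -0.4, -1.2]
width: 60.0
```

Call:
{"api": "apply_moves", "payload": {
  "commands": [
    [[0,0,0,0,-1,0],[0,0,0,0,-1,0],[0,0,0,0,-1,0],[0,0,0,0,-1,0],[0,0,0,0,-1,0],[0,0,0,0,-1,0],[0,0,0,0,-1,0],[0,0,0,0,-1,0]]
  ]
}}

```text
clock: 8.72
eef_pos: [552.1, 177.8, 201.0]
tool_rot: [-1.578, 0.056, 0.147]
force: [-0.1, 0.1, -0.4]
width: 60.0
```

Call:
{"api": "apply_moves", "payload": {
  "commands": [
    [[0,0,0,0,-1,0],[0,0,0,0,-1,0],[0,0,0,0,-1,0],[0,0,0,0,-1,0],[0,0,0,0,-1,0],[0,0,0,0,-1,0],[0,0,0,0,-1,0],[0,0,0,0,-1,0]]
  ]
}}

```text
clock: 9.38
eef_pos: [542.4, 174.6, 184.6]
tool_rot: [-1.52, 0.069, 0.886]
force: [-0.3, 0.5, 0.5]
width: 59.9
```

```bash
python3 go.py 573 195 200 81.6; python3 -c "
from h import *;print(st()['qpos'])"
```

```text
t 9.38 pos [542.4 174.6 184.6] rpy [-87.1   4.   50.8] F [-0.3  0.5  0.5] w 59.9 q7 0.17
shift units [ 0.85 -0.46 -0.25]
turn units [-0.78 -6.18 -0.62]
[-0.0174854   0.66266034 -0.54918431  1.70330336  0.37498143  0.97296571
  0.17164547]
```

Call:
{"api": "apply_moves", "payload": {
  "commands": [
    [[0.2,-0.3,0,-0.2,-1,-0.2],[0.2,-0.2,0,-0.2,-1,-0.2],[0.2,-0.1,0,-0.2,-1,-0.2],[0.1,0,0,-0.2,-1,0],[0,0,0,0,-1,0],[0,0,0,0,-1,0],[0,0,0,0,-0.2,0],[0,0,0,0,0,0]]
  ]
}}

```text
clock: 10.05
eef_pos: [550.8, 196.1, 192.2]
tool_rot: [-1.554, 0.017, 1.457]
force: [0.3, 0.7, 0.5]
width: 59.8
```

```bash
python3 go.py 573 195 200 81.6
```

```text
t 10.05 pos [550.8 196.1 192.2] rpy [-89.    1.   83.5] F [0.3 0.7 0.5] w 59.8 q7 0.59
shift units [ 0.03 -0.21 -0.55]
turn units [-0.19  0.38 -0.2 ]
```

Call:
{"api": "apply_moves", "payload": {
  "commands": [
    [[0,-0.1,-0.3,-0.2,0.35,-0.2],[0,-0.1,-0.25,0,0,0],[0,0,0,0,0,0]]
  ]
}}

```text
clock: 10.3
eef_pos: [573.1, 192.3, 197.7]
tool_rot: [-1.569, -0.001, 1.417]
force: [1.7, -0.4, -0.3]
width: 59.7
```

```bash
python3 - <<'E'
from h import *
d=cam('wrist');save(d,'w2.png');print(proj(d,[[573,195,140],[573,195,152]]).round(1))
g=cv2.cvtColor(d['image'],cv2.COLOR_RGB2GRAY);m=(g<35).astype(np.uint8);c,l,s,ce=cv2.connectedComponentsWithStats(m)
print([(s[i].tolist(),ce[i].round(0).tolist()) for i in range(1,c) if s[i,4]>200])
E
python3 go.py 573 195 122 81.6
```

```text
[[289.5 234.2]
 [289.7 242.4]]
[([138, 0, 147, 14, 1157], [196.0, 4.0]), ([269, 213, 42, 18, 382], [291.0, 220.0]), ([0, 306, 560, 114, 25201], [266.0, 382.0])]
t 10.35 pos [572.  192.1 197.3] rpy [-89.8   0.   81.2] F [ 0.6 -0.7 -0.3] w 60.1 q7 0.59
shift units [ 0.07  1.88 -0.02]
turn units [-0.03 -0.07 -0.  ]
```

View pics/w2.png

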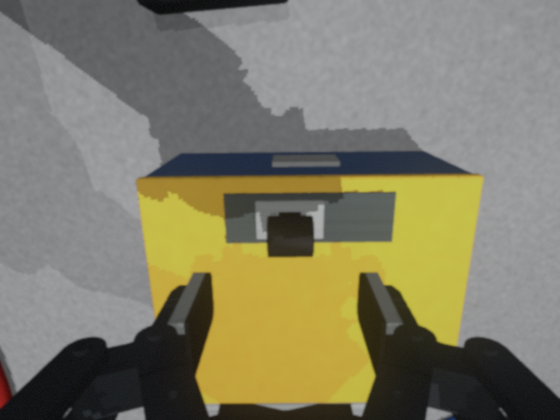

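The wrist view shows the black grip at (290,237), within 2 px of its predicted place. It is square with the tool and midway between the fingers. I'll descend and pinch its ends.

Call:
{"api": "apply_moves", "payload": {
  "commands": [
    [[0.06,0.3,0,0,0,0],[0,0.4,0,0,0,0],[0,0.4,0,0,0,0],[0,0.3,0,0,0,0],[0,0.3,0,0,0,0],[0,0,0,0,0,0]]
  ]
}}

```text
clock: 10.85
eef_pos: [570.5, 195.0, 123.0]
tool_rot: [-1.568, -0.001, 1.411]
force: [-0.2, 0.2, -0.6]
width: 59.9
```

```bash
python3 go.py 573 195 121 81.6
```

```text
t 10.85 pos [570.5 195.  123. ] rpy [-89.8  -0.   80.8] F [-0.2  0.2 -0.6] w 59.9 q7 0.52
shift units [ 0.01  0.05 -0.06]
turn units [-0.03 -0.15  0.01]
```

Call:
{"api": "apply_moves", "payload": {
  "commands": [
    [[0.01,0.04,-0.06,0,-0.15,0],[0,0,0,0,0,0],[0,0,0,0,0,0],[0,0,0,0,0,0],[0,0,0,0,0,0],[0,0,0,0,0,0]]
  ],
  "claw": 10
}}

```text
clock: 11.35
eef_pos: [571.9, 195.6, 120.8]
tool_rot: [-1.566, -0.001, 1.425]
force: [0.4, 0.8, -4.7]
width: 25.0
```

```bash
python3 go.py 573 195 121 81.6
```

```text
t 11.35 pos [571.9 195.6 120.8] rpy [-89.7  -0.   81.7] F [ 0.4  0.8 -4.7] w 25.0 q7 0.53
shift units [-0.01 -0.01 -0.03]
turn units [-0.05  0.01  0.01]
```

Call:
{"api": "apply_moves", "payload": {
  "commands": [
    [[0,-0.1,0,0,0,0],[0,-0.1,0,0,0,0]]
  ]
}}

```text
clock: 11.52
eef_pos: [572.3, 195.0, 125.0]
tool_rot: [-1.565, -0.002, 1.425]
force: [13.7, 7.9, -56.5]
width: 24.8
```

Call:
{"api": "apply_moves", "payload": {
  "commands": [
    [[0,-0.1,0,0,0,0],[0,-0.1,0,0,0,0]]
  ]
}}

```text
clock: 11.68
eef_pos: [572.3, 195.0, 124.9]
tool_rot: [-1.56, -0.006, 1.425]
force: [9.0, 7.0, -33.2]
width: 25.0
```

Caught: it rose 4 mm and then stopped firmly at 56 N. I'll lower it to take off the load, then slide along +y, which is tool +x.

Call:
{"api": "apply_moves", "payload": {
  "commands": [
    [[0,0.08,0,0,0,0],[0,0.03,0,0,0,0],[0,0,0,0,0,0]]
  ]
}}

```text
clock: 11.93
eef_pos: [571.9, 195.5, 121.3]
tool_rot: [-1.559, -0.005, 1.425]
force: [-0.4, 0.2, -3.5]
width: 24.8
```

```bash
python3 go.py 577.2 225 121 81.6
```

```text
t 11.93 pos [571.9 195.5 121.3] rpy [-89.3  -0.3  81.7] F [-0.4  0.2 -3.5] w 24.8 q7 0.54
shift units [ 0.75  0.01 -0.02]
turn units [-0.13  0.01  0.06]
```

Call:
{"api": "apply_moves", "payload": {
  "commands": [
    [[0.15,0,0,0,0,0],[0.15,0,0,0,0,0],[0.15,0,0,0,0,0],[0.15,0,0,0,0,0],[0.1,0,0,0,0,0],[0,0,0,0,0,0]]
  ]
}}

```text
clock: 12.43
eef_pos: [575.9, 222.0, 122.0]
tool_rot: [-1.559, 0.002, 1.424]
force: [-0.3, -1.8, -2.7]
width: 25.3
```

```bash
python3 go.py 577.2 225 121 81.6
```

```text
t 12.43 pos [575.9 222.  122. ] rpy [-89.3   0.1  81.6] F [-0.3 -1.8 -2.7] w 25.3 q7 0.51
shift units [ 0.08  0.03 -0.02]
turn units [-0.13 -0.   -0.02]
```

Call:
{"api": "apply_moves", "payload": {
  "commands": [
    [[0.1,0,0,0,0,0],[0.06,0,0,0,0,0]]
  ]
}}

```text
clock: 12.6
eef_pos: [575.8, 223.0, 120.8]
tool_rot: [-1.557, 0.013, 1.423]
force: [-3.0, -5.9, -0.7]
width: 24.9
```

Call:
{"api": "apply_moves", "payload": {
  "commands": [
    [[0.1,0,0,0,0,0],[0.1,0,0,0,0,0]]
  ]
}}

```text
clock: 12.77
eef_pos: [575.8, 223.1, 120.6]
tool_rot: [-1.554, 0.028, 1.419]
force: [-4.7, -10.7, 7.4]
width: 25.2
```

Call:
{"api": "apply_moves", "payload": {
  "commands": [
    [[0,0,0,-0.1,0,0],[0,0,0,0,0,0]]
  ]
}}

```text
clock: 12.93
eef_pos: [575.8, 222.9, 120.9]
tool_rot: [-1.563, 0.028, 1.418]
force: [0.1, -3.1, -2.5]
width: 24.9
```

The handle is at its far stop after 28 mm of travel. Next comes a gentle lift to check that the lid is free.

Call:
{"api": "apply_moves", "payload": {
  "commands": [
    [[0,-0.15,-0.04,0,0,0],[0,-0.15,-0.04,0,0,0],[0,-0.15,-0.05,0,0,0]]
  ]
}}

```text
clock: 13.18
eef_pos: [580.2, 222.0, 137.2]
tool_rot: [-1.559, 0.029, 1.418]
force: [0.2, -1.2, -8.6]
width: 24.7
```

Free, at about 8 N. I'll carry on along the arc.

Call:
{"api": "apply_moves", "payload": {
  "commands": [
    [[0,-0.3,-0.13,0,0,0],[0,-0.3,-0.15,0,0,0],[0,-0.3,-0.18,0,0,0],[0,-0.28,-0.2,0,0,0],[0,-0.26,-0.22,0,0,0]]
  ]
}}

```text
clock: 13.6
eef_pos: [612.8, 217.3, 193.0]
tool_rot: [-1.545, 0.032, 1.419]
force: [-0.2, -2.6, -9.7]
width: 25.0
```

```bash
cat > arc.py <<'E'
from h import *
s=st();x0=np.array([575.8,223.,120.9]);xd=np.array([np.cos(np.radians(-8.4)),np.sin(np.radians(-8.4)),0])
yl=np.array([-xd[1],xd[0],0]);h=x0+155*xd-np.array([0,0,40.])
Rm=R.from_euler('xyz',s['tool_rot']).as_matrix()
g0=x0  # use tip; tool nearly vertical; correct for tilt of the grasp point
g=s['eef_pos']-19*Rm[:,1]-np.array([0,0,19.])
v=g-h;phi=np.degrees(np.arctan2(v[2],-v@xd));print('theta',round(phi-14.47,1),'r',round(np.hypot(v[2],v@xd),1),'ylat',round(v@yl,1),'rpy',np.degrees(s['tool_rot']).round(1),'F',np.round(s['force'],1),'q',s['qpos'].round(2),'t',s['clock'],'w',s['width'])
E
python3 arc.py
```

```text
theta 29.3 r 162.1 ylat 0.4 rpy [-88.5   1.9  81.3] F [-0.2 -2.6 -9.7] q [-0.03  0.77 -0.66  1.5   0.51  1.09  0.61] t 13.6 w 25.04142446845028
```

Call:
{"api": "apply_moves", "payload": {
  "commands": [
    [[0,-0.24,-0.26,0,0,0],[0,-0.22,-0.28,0,0,0],[0,-0.19,-0.29,0,0,0],[0,-0.17,-0.31,0,0,0],[0,-0.14,-0.2,0,0,0]]
  ]
}}

```text
clock: 14.02
eef_pos: [660.2, 210.3, 229.6]
tool_rot: [-1.521, 0.036, 1.422]
force: [1.2, -1.7, -16.0]
width: 24.4
```

```bash
python3 arc.py
```

```text
theta 50.7 r 163.8 ylat 0.4 rpy [-87.2   2.   81.5] F [  1.2  -1.7 -16. ] q [-0.02  0.81 -0.67  1.3   0.48  1.26  0.71] t 14.0167 w 24.398693777575314
```

Call:
{"api": "apply_moves", "payload": {
  "commands": [
    [[0,-0.1,-0.32,0,0,0],[0,-0.06,-0.32,0,0,0],[0,0,-0.1,0,0,0],[0,0,0,0,0,0]]
  ]
}}

```text
clock: 14.35
eef_pos: [683.5, 207.0, 238.3]
tool_rot: [-1.501, 0.037, 1.424]
force: [-1.6, -1.7, -12.3]
width: 25.0
```

```bash
python3 arc.py
python3 - <<'E'
from h import *
out=[]
for n in('scene','side'):
    d=cam(n);im=cv2.cvtColor(d['image'],cv2.COLOR_RGB2BGR);out.append(cv2.resize(im,(400,300),interpolation=cv2.INTER_AREA) if 0 else im)
a=cv2.resize(out[0][60:340,160:480],(400,350));b=cv2.resize(out[1][130:410,60:380],(400,350));cv2.imwrite('pics/open.png',np.hstack([a,b]))
E
```

```text
theta 59.6 r 163.6 ylat 0.6 rpy [-86.    2.1  81.6] F [ -1.6  -1.7 -12.3] q [-0.03  0.84 -0.67  1.19  0.48  1.34  0.76] t 14.35 w 24.993940276232603
```

View pics/open.png

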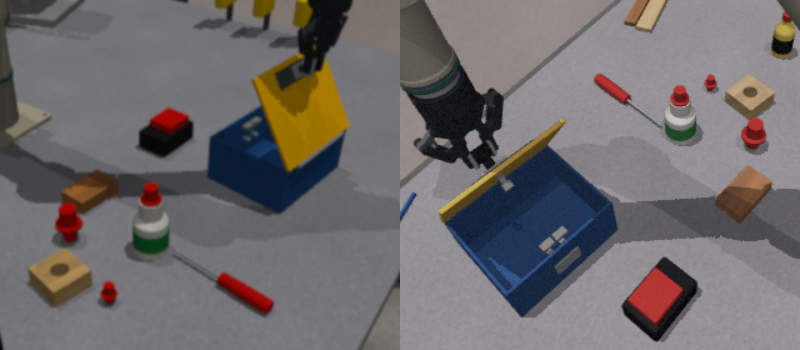

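The lid stands open with the gripper on the handle. The stopper is in the upright bottle and the bystanders are where they were. One check of the angle from the picture, which also lets the pose settle.

Call:
{"api": "apply_moves", "payload": {
  "commands": [
    [[0,0,0,0,0,0],[0,0,0,0,0,0],[0,0,0,0,0,0],[0,0,0,0,0,0]]
  ]
}}

```text
clock: 14.78
eef_pos: [682.2, 207.2, 237.5]
tool_rot: [-1.501, 0.037, 1.426]
force: [-2.6, -2.9, -5.2]
width: 24.9
```

```bash
python3 arc.py
python3 - <<'E'
from h import *
import pickle
d=cam('scene');D0=pickle.load(open('d0.pkl','rb'))
a=np.radians(-8.4);xd=np.array([np.cos(a),np.sin(a),0]);yd=np.array([-xd[1],xd[0],0]);c=np.array([638.4,196,0])
H=c+91*xd+[0,0,100]
for th in(50,55,60,65):
    t=np.radians(th);L=-xd*np.cos(t)+np.array([0,0,np.sin(t)]);N=xd*np.sin(t)+np.array([0,0,np.cos(t)])
    print(th,proj(d,[H+182*L-111*yd+8*N,H+182*L+111*yd+8*N,H+182*L-111*yd]).round(1).tolist())
hsv=cv2.cvtColor(d['image'],cv2.COLOR_RGB2HSV);m=cv2.inRange(hsv,(20,150,60),(32,255,255));m[:,:345]=0;m[:95]=0
cs=cv2.findContours(m,cv2.RETR_EXTERNAL,cv2.CHAIN_APPROX_NONE)[0];q=max(cs,key=cv2.contourArea)
print('seen',cv2.approxPolyDP(cv2.convexHull(q),5,True).reshape(-1,2).tolist())
for n,(u,v) in {'mouthflange':(281,214)}.items(): pass
# things that moved: red/other blobs now vs. start
def blobs(im):
    h=cv2.cvtColor(im,cv2.COLOR_RGB2HSV);m=(((h[...,0]<6)|(h[...,0]>174))&(h[...,1]>180)&(h[...,2]>70)).astype(np.uint8)
    c,l,s,ce=cv2.connectedComponentsWithStats(m);return [ce[i].round(1).tolist() for i in range(1,c) if s[i,4]>30]
print(blobs(D0['scene']['image']));print(blobs(d['image']))
E
```

```text
theta 59.1 r 163.2 ylat 0.6 rpy [-86.    2.1  81.7] F [-2.6 -2.9 -5.2] q [-0.03  0.84 -0.67  1.2   0.48  1.34  0.75] t 14.7833 w 24.905608299274537
50 [[354.2, 125.5], [407.5, 95.3], [351.8, 126.7]]
55 [[359.3, 123.6], [412.7, 93.3], [356.7, 124.5]]
60 [[364.8, 122.2], [418.1, 91.8], [362.0, 122.9]]
65 [[370.6, 121.5], [423.9, 90.8], [367.7, 121.8]]
seen [[399, 102], [420, 108], [438, 160], [389, 196], [362, 124]]
[[295.4, 155.5], [214.4, 236.0], [206.8, 271.8], [356.3, 293.9], [246.8, 293.5], [140.1, 306.0]]
[[295.1, 155.9], [280.4, 215.5], [214.4, 236.7], [356.2, 294.1], [246.8, 293.8], [140.1, 306.1]]
```

The near front corner is seen at (362,124), which fits about 59° and agrees with the arm's own 59.1°. The red-marked objects have moved less than 1 px. I'm handing in.

```bash
python3 -c "
from h import *
print(finish_job())"
```

```text
the job is handed in; nothing more can be done
None
```

The job is done and handed in at 14.8 s on the robot's clock, with the gripper still holding the lid about 59° open. `finish_job()` gave no verdict, so the results below are my own checks.

- **Stopper:** I took the middle-sized red stopper from the block and set it down in the bottle's neck. The pictures show its flange on the rim and the bottle upright. Pressing it home peaked at about 49 N at the wrist, more than I intended but under the 120 N limit. I can't tell how the 40 N limit on pressing by the arm or gripper's body applies, since the push went through the held stopper.
- **Latch:** I tugged before sliding. The lid rose about 4 mm and stopped firmly at about 56 N, so it was caught. I lowered it, slid the handle about 28 mm to its far stop, and it then lifted freely at about 8 N.
- **Lid:** The arm pose gives 59.1° and the front corner in the scene picture fits about 59–60°. The arm's arc radius came out at 163 mm instead of 160 mm, which I put down to error in my hinge estimate.
- **Other things:** Red parts of the battery, screwdriver, dye bottle and the two spare stoppers had moved less than 1 px. I judged the offcut only by eye, and it looked unmoved.

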